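# Free the press plate from its frame

## Task

On the cake-decorating table, the larger wooden press frame holds a white press plate that is locked in by two steel turn buttons. Turn both buttons aside by about a quarter turn, then lift the plate out of the frame by its handle and set it down gently, flat in the middle of the wooden chopping board, any way round; do not drop it, and leave the buttons turned aside.

Things in the scene. Friction and masses are not known exactly. Their poses are not given: they have to be found in the camera images.
- plate: White plate 130 x 100 x 8 mm (x, y, z), 0.2 kg; bar handle mid-top 12 mm (x) x 50 (y), 26 high. Origin: centre of underside. Starts home in a fixed wooden frame, 214 x 152 mm, 22 high, flush with its top, 2 mm play all round, origin 14 mm above table, its x away from robot within 25 deg. Button pivots then at plate x = -87 and +87 mm, y = 0. (Ignore the smaller frame with a knob and one button.)
- button_near (a joint): Steel turn button at plate x = -87 mm, on the rail on the robot's side. Bar 12 mm wide, 7 thick, 30 from vertical pivot inward over the plate, 18 outward. On it, centred on the pivot, an upright thumb tab 30 mm along the bar, 10 wide, from 30 to 44 mm above the table. Value rad, counter-clockwise from above: 0 = bar along plate x, inner end over the plate; +-1.57 = along the rail, clear of it.
- button_far (a joint): The same button, mirrored, at plate x = +87 mm on the far rail: same sizes, same sense and meaning of the value. Both buttons turn either way as far as +-1.65 rad with light friction (0.03 N m) and stay where they are left; beyond about +-1.05 rad the plate is free of that button.
- board: Plain wooden chopping board, 230 x 190 mm (its x, y), 18 mm thick, lying fixed on the table. Origin: centre of its underside; its top is 18 mm above the table. The plate goes flat on its middle.
Mind the look-alikes: they are no part of the job. Leave any black or yellow look-alike of the plate alone.

How it is judged:
By the outcome, as a careful person would: the job done as asked, in the order asked, and still so for the second after the job is handed in, with the robot touching nothing.
It also fails if it takes over 64 s, if anything falls off the work surface, if the arm or the gripper's body presses on something with over 40 N, if the wrist force passes 120 N, or if a joint passes its speed limit or range.

## Robot

A 6-joint arm with a two-finger parallel gripper is mounted at the origin on the work surface. World frame = base frame: x ahead of the robot, y to its left, z up, the work surface at z = 0. Lengths are in m, angles in rad, forces in N, time in s.
With the tool pointing down it reaches from about 0.375 to 0.975 m from the base axis. Payload 3.8 kg.
Tool frame: the origin (TCP) lies midway between the tips of the shut fingers; the grasp point (between the pads) lies 19 mm behind it; z points along the fingers, y is the line along which they close (so a half turn about z gives the same grasp; the last joint's range is limited). The gripper opens to 85 mm and grips with 20 to 120 N. Pads are 22 mm wide; open, the fingers measure 114 mm over their backs; the gripper's body (76 mm by 85 mm) begins 54 mm behind the grasp point. The pads swing forward as they close: fully open they stand 13 mm farther back than shut.
Start: joints at [-1.344, 0.264, 1.604, -0, 1.274, -0.037], TCP at [0.176, -0.652, 0.231] pointing down, gripper open.
Joint ranges: [-2.63, 2.63], [-0.94, 2.18], [0.31, 2.57], [-1.31, 4.45], [0, 2.66], [-2.55, 2.55]. Speed limits (rad/s): [2.57, 2.57, 3.14, 3.14, 3.14, 3.14].

## Interface

Orientations are given as a rotation vector (axis times angle).
In Python, from workcell import bot, read_camera, camera_info, ticket gives the robot as it stands.
- The arm moves only by the tool servo_tool, never from a script. Its argument "targets" is a list of rows, each an object of numbers: "hand": the closure, from -1 (fully open) to 1 (shut); "x", "y", "z": the shift along the tool's x, y, z as a fraction of full scale; "roll": the turn about the tool's z as a fraction of full scale. In form: [{"hand": .., "x": .., "y": .., "z": .., "roll": ..}, ...]. A call has 1 to 10 rows; each row is the pose to reach, as a shift and turn from the pose commanded when the call began, along the tool's axes at that moment, turning the shorter way round; what a row does not reach only later rows make up. Full scale, the value 1, is 50 cm for a shift and 180 degrees for a turn. A row lasts 1/12 s, in which the tool goes at most 41.7 mm and 7.16 degrees, less where a joint would pass 70% of its speed; a pose out of reach is approached as far as the arm can. A call with a number of a shift or a turn outside -1 to 1 is refused whole. A call with a gripper value outside its range is refused whole. The fingers move at their own pace and stop on an object; "grip_force" is the grip in N (left out, the last holds). Time passes only in rows, so rows that repeat a pose let the fingers close. It gives the time, the measured TCP pose, the force, the opening and the grip force at its end, in the units of the state.
- bot.read_state(): the state, without advancing time (a new reading comes with each control period).
- read_camera(name): name is "scene" or "top" or "wrist"; returns the picture (384x512x3 uint8, red, green, blue); there is no depth.
- camera_info(name): a dict with "fx", "fy", "cx", "cy" (pixels), "eye" and "orientation" of the camera in the world; the wrist camera has in their place "T_tool_cam" (4x4, takes a point from camera to tool coordinates, whose origin is the TCP and whose axes are the flange's). Camera axes: x right, y down, z forward; pixel columns grow to the right and rows downward; lengths in m; the calibration is good to about 2 mm. A picture is of the moment at which its call begins: read the wrist's pose just before it. camera_info takes no time and is no camera call.
- ticket.finish_job(): hands the job in; it is judged then, once.
The state is a dict: "time": time; "q": joint angles; "joint_vel": joint speeds; "joint_torque": joint torques, N m; "tool_pos": TCP position; "tcp_rot": TCP orientation; "wrist_force": force on the tool from outside, world axes, zero at the start; "torque": the same for the moment, N m; "width": opening from 0.0 (shut) to 1.0 (fully open); "grip_force": force on a finger pad.
Only numpy, scipy, OpenCV 4.12 (cv2) and the standard library are available. Lean on these libraries where they do the work, as an engineer would, in place of code of your own. Each camera call takes 0.05 s, during which the arm holds its last target. There are 200 camera calls.

## Working session

There is one attempt and no reset: what is moved stays moved. The work goes in short steps, Python scripts to look and compute and a tool call to move; the robot and the scene stay as the last step left them, time stands still between calls to the robot, and variables do not carry over. Pictures are saved under pics/ and viewed, at most 10 in all, crops included, and the job is handed in when it is done.

Besides the shell and the picture viewer there is one more tool, called after "Emit:" by a JSON object that holds its "api" and its "payload", one argument or row to a line. servo_tool: Moves the arm, as the interface text tells. Its arguments: {"type":"object","properties":{"targets":{"type":"array"},"grip_force":{"type":"number"}},"required":["targets"]}

```bash
mkdir -p pics; python3 - <<'E'
from workcell import bot, read_camera, camera_info
import cv2,numpy as np
for n in("scene","top"):
    cv2.imwrite(f"pics/{n}0.png",read_camera(n)[:,:,::-1]); print(n,camera_info(n))
print(camera_info("wrist"))
s=bot.read_state();print(s)
E
```

```text
scene {'fx': 393.659949018942, 'fy': 393.659949018942, 'cx': 260.9014842903107, 'cy': 195.11836818823016, 'eye': array([ 1.08421723, -0.0740556 ,  0.86088965]), 'orientation': array([-1.94262664, -1.69604693,  0.60948212])}
top {'fx': 377.5118723863478, 'fy': 377.5118723863478, 'cx': 260.58613410179714, 'cy': 187.3118031600248, 'eye': array([ 0.34925854, -0.00752879,  1.03232329]), 'orientation': array([-2.20491652,  2.14764922, -0.12439332])}
{'fx': 270.22788837287317, 'fy': 270.22788837287317, 'cx': 252.70493073078708, 'cy': 191.60856108906802, 'T_tool_cam': array([[-4.91338124e-04, -9.62861692e-01, -2.69994667e-01,
         6.72473682e-02],
       [ 9.99999668e-01, -2.97508506e-04, -7.58823943e-04,
         6.49562734e-04],
       [ 6.50316796e-04, -2.69994950e-01,  9.62861519e-01,
        -1.43951325e-01],
       [ 0.00000000e+00,  0.00000000e+00,  0.00000000e+00,
         1.00000000e+00]])}
{'time': 0.1, 'q': array([-1.34390850e+00,  2.64699997e-01,  1.60524429e+00, -9.75857239e-06,
        1.27372574e+00, -3.68618478e-02]), 'joint_vel': array([-3.82367330e-04, -2.26072259e-03, -3.27869869e-03,  4.92020477e-04,
        4.16868815e-04,  8.98835854e-05]), 'joint_torque': array([ 4.65795783e-04, -5.16707790e+01, -3.68590200e+01, -8.40400526e-05,
        6.26142617e-03,  1.41570595e-05]), 'tool_pos': array([ 0.1758428 , -0.65099742,  0.23006789]), 'tcp_rot': array([-3.11226477e+00, -4.12829866e-01,  3.23946133e-04]), 'wrist_force': array([ 0.73263907,  0.55955692, -0.43343903]), 'torque': array([-0.06858822,  0.02598558, -0.01865126]), 'grip_force': 0.0, 'width': 1.0002732030346542}
```

View pics/top0.png

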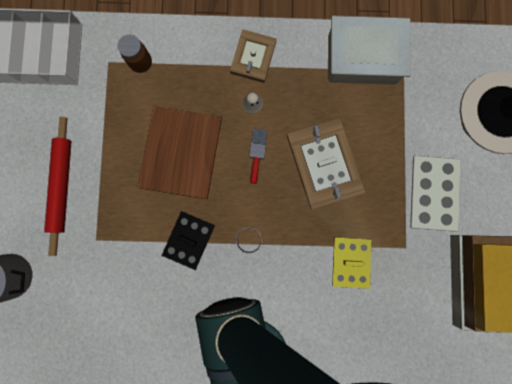

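View pics/scene0.png

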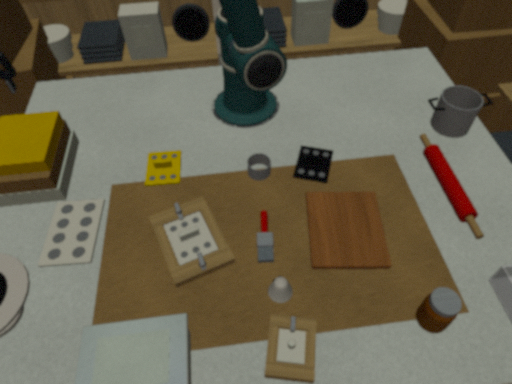

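The top view shows the frame at about (325,163), with its far button at (317,132) and near button at (336,189). The board is at about (180,152). In the scene view the frame is at (190,240) and the board at (346,230).

```bash
cat > h.py <<'E'
import numpy as np,cv2
from scipy.spatial.transform import Rotation as R
from workcell import bot, read_camera, camera_info
def cam(n,s=None):
    c=camera_info(n); K=np.array([[c['fx'],0,c['cx']],[0,c['fy'],c['cy']],[0,0,1]])
    if n!='wrist': return K,R.from_rotvec(c['orientation']).as_matrix(),np.array(c['eye'])
    Rt=R.from_rotvec(s['tcp_rot']).as_matrix(); T=c['T_tool_cam']
    return K,Rt@T[:3,:3],s['tool_pos']+Rt@T[:3,3]
def ray(C,uv):
    uv=np.atleast_2d(uv).astype(float); return (np.c_[uv,np.ones(len(uv))]@np.linalg.inv(C[0]).T)@C[1].T
def onz(C,uv,z):
    d=ray(C,uv); return C[2]+d*((z-C[2][2])/d[:,2])[:,None]
def tri(C1,u1,C2,u2):
    A=np.zeros((3,3));b=np.zeros(3);L=[]
    for C,u in((C1,u1),(C2,u2)):
        d=ray(C,u)[0];d/=np.linalg.norm(d);P=np.eye(3)-np.outer(d,d);A+=P;b+=P@C[2];L.append((P,C[2]))
    x=np.linalg.solve(A,b);return x,[np.linalg.norm(P@(x-c)) for P,c in L]
E
python3 - <<'E'
from h import *
for n in("top","scene"):
    im=cv2.imread(f"pics/{n}0.png"); hsv=cv2.cvtColor(im,cv2.COLOR_BGR2HSV)
    pts=dict(top=dict(board=(180,165),frame=(303,163),mat=(230,210),plate=(320,175),btn=(336,189)),scene=dict(board=(350,235),frame=(225,245),mat=(270,205),plate=(180,225),btn=(199,258)))[n]
    for k,(u,v) in pts.items(): print(n,k,hsv[v,u])
    x0,y0,x1,y1=dict(top=(280,112,370,215),scene=(140,190,240,290))[n]
    cv2.imwrite(f"pics/{n}c.png",cv2.resize(im[y0:y1,x0:x1],None,fx=5,fy=5,interpolation=cv2.INTER_CUBIC))
a,b=cv2.imread("pics/topc.png"),cv2.imread("pics/scenec.png");m=max(a.shape[0],b.shape[0])
p=lambda q:cv2.copyMakeBorder(q,0,m-q.shape[0],0,0,cv2.BORDER_CONSTANT)
cv2.imwrite("pics/crop1.png",cv2.resize(np.hstack([p(a),p(b)]),None,fx=.8,fy=.8))
E
```

```text
top board [ 12 154  81]
top frame [ 16 107 112]
top mat [ 15 123  93]
top plate [ 55   9 175]
top btn [120  15 117]
scene board [ 15 161  98]
scene frame [ 21 126 113]
scene mat [ 21 134 103]
scene plate [ 30  26 136]
scene btn [ 30   7 106]
```

View pics/crop1.png

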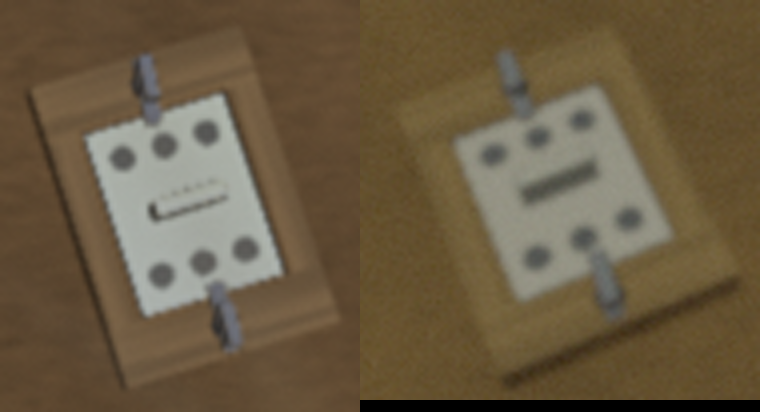

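The crop shows the white plate with its handle across the middle. In both views the steel buttons lie along the plate's x axis. The frame is rotated about 15° clockwise.

```bash
python3 - <<'E'
from h import *
C={n:cam(n) for n in("top","scene")}; res={}
def rect(n,mask,near,z):
    cs,_=cv2.findContours(mask,cv2.RETR_EXTERNAL,cv2.CHAIN_APPROX_NONE)
    c=max((c for c in cs if cv2.pointPolygonTest(cv2.convexHull(c),near,False)>0),key=cv2.contourArea)
    w=onz(C[n],c[:,0,:],z)[:,:2]
    r=cv2.minAreaRect((w*1000).astype(np.float32)); b=cv2.boxPoints(r)
    q=np.c_[b/1000,np.full(4,z)]; return r,q,c
def proj(c,p):
    v=(p-c[2])@c[1]; v=v@c[0].T; return v[:,:2]/v[:,2:]
for n in C:
    im=cv2.imread(f"pics/{n}0.png"); hsv=cv2.cvtColor(im,cv2.COLOR_BGR2HSV);h,s,v=cv2.split(hsv)
    o=dict(top=(320,175),scene=(180,225))[n]; bo=dict(top=(180,165),scene=(350,235))[n]
    wh=((s<60)&(v>(130 if n=="top" else 112))).astype(np.uint8)
    bd=(((s>145))&(v>50)&(v<125)).astype(np.uint8); bd=cv2.morphologyEx(bd,cv2.MORPH_OPEN,np.ones((5,5)))
    for k,m,p,z in(("plate",wh,o,.022),("board",bd,bo,.018)):
        r,q,c=rect(n,m,p,z); ctr=np.r_[r[0][0]/1000,r[0][1]/1000,z]
        res[n,k]=proj(C[n],ctr[None])[0]; print(n,k,np.round(r[0],1),np.round(r[1],1),round(r[2],1),'corners px',proj(C[n],q).round().astype(int).tolist())
    # steel blobs near frame
    st=((s<60)&(v<=130)&(v>60)).astype(np.uint8)
for k in("plate","board"): 
    x,e=tri(C["top"],res["top",k],C["scene"],res["scene",k]); print(k,x.round(4),np.round(e,4))
E
```

```text
top plate [444.9 -17.2] [ 993.4 1423.7] 1.1 corners px [[-23, 383], [534, 383], [510, 18], [6, 11]]
top board [543.4 201.6] [190.5 229.4] 82.0 corners px [[207, 199], [222, 117], [153, 105], [137, 187]]
scene plate [371.   -1.4] [1168.2 1455.2] 0.1 corners px [[426, 47], [37, 81], [-111, 478], [654, 361]]
scene board [550.9 201.2] [195.4 239.4] 82.3 corners px [[304, 191], [311, 269], [393, 269], [375, 191]]
plate [ 0.4378 -0.0123  0.1011] [0.0041 0.0041]
board [0.5452 0.2038 0.0089] [0.0003 0.0003]
```

```bash
python3 - <<'E'
from h import *
C={n:cam(n) for n in("top","scene")}; res={}
for n in C:
    im=cv2.imread(f"pics/{n}0.png"); x0,y0,x1,y1=dict(top=(280,112,370,215),scene=(140,190,240,290))[n]
    h,s,v=cv2.split(cv2.cvtColor(im,cv2.COLOR_BGR2HSV)[y0:y1,x0:x1])
    m=((s<70)&(v>(130 if n=="top" else 108))).astype(np.uint8); m=cv2.morphologyEx(m,cv2.MORPH_OPEN,np.ones((5,5)))
    cs,_=cv2.findContours(m,cv2.RETR_EXTERNAL,cv2.CHAIN_APPROX_NONE); c=max(cs,key=cv2.contourArea)[:,0,:]+[x0,y0]
    w=onz(C[n],c,.022)[:,:2]; r=cv2.minAreaRect((w*1000).astype(np.float32)); print(n,r)
    ctr=np.r_[r[0][0]/1000,r[0][1]/1000,.022]; p=C[n][0]@C[n][1].T@(ctr-C[n][2]); res[n]=p[:2]/p[2]
    g=((s<45)&(v<(135 if n=="top" else 112))).astype(np.uint8)
    for i,st in enumerate(cv2.connectedComponentsWithStats(g)[2][1:]):
        pass
    nn,_,ss,cc=cv2.connectedComponentsWithStats(g)
    for i in range(1,nn):
        if ss[i,4]>15:
            print(n,'steel/dark',(cc[i]+[x0,y0]).round(1),ss[i,4],onz(C[n],cc[i]+[x0,y0],.035)[0].round(4))
print(tri(C["top"],res["top"],C["scene"],res["scene"]))
E
```

```text
top ((523.0216064453125, -194.8115692138672), (129.9021453857422, 98.32955932617188), 19.115320205688477)
top steel/dark [316.6 134.2] 83 [ 0.5979 -0.1676  0.035 ]
top steel/dark [331.2 144.7] 33 [ 0.5702 -0.2072  0.035 ]
top steel/dark [320.7 148. ] 32 [ 0.5604 -0.179   0.035 ]
top steel/dark [310.3 151.2] 31 [ 0.551  -0.1511  0.035 ]
top steel/dark [324.5 164.1] 33 [ 0.517  -0.1897  0.035 ]
top steel/dark [347.8 171.5] 18 [ 0.4986 -0.2523  0.035 ]
top steel/dark [341.  173.8] 35 [ 0.4919 -0.2341  0.035 ]
top steel/dark [330.4 177.3] 32 [ 0.4817 -0.2059  0.035 ]
top steel/dark [320.1 180.4] 31 [ 0.4726 -0.1782  0.035 ]
top steel/dark [335.8 190.5] 92 [ 0.4466 -0.2205  0.035 ]
scene ((526.3667602539062, -195.1081085205078), (134.38571166992188, 102.9178466796875), 18.53841781616211)
scene steel/dark [178.4 211.2] 69 [ 0.4529 -0.2211  0.035 ]
scene steel/dark [195.1 219.6] 19 [ 0.4856 -0.1785  0.035 ]
scene steel/dark [184. 224.] 21 [ 0.4954 -0.2069  0.035 ]
scene steel/dark [173.  228.2] 21 [ 0.5044 -0.2347  0.035 ]
scene steel/dark [189.4 235.2] 89 [ 0.5313 -0.1938  0.035 ]
scene steel/dark [206.8 244.2] 25 [ 0.5635 -0.1521  0.035 ]
scene steel/dark [195.4 249.2] 28 [ 0.5737 -0.18    0.035 ]
scene steel/dark [183.7 254. ] 26 [ 0.5832 -0.2084  0.035 ]
scene steel/dark [201.2 261.2] 64 [ 0.6088 -0.1672  0.035 ]
(array([ 0.52371024, -0.19562121,  0.01798909]), [np.float64(6.511195530154877e-05), np.float64(6.511195530154746e-05)])
```

The plate centre is at about (0.5235, -0.195) with yaw about 19°, and the board at (0.543, 0.202). Next I'll move above the frame to look with the wrist camera.

Emit:
{"api": "servo_tool", "payload": {
  "targets": [
    {"hand": -1,"x": 0.454,"y": -0.351,"z": 0,"roll": -0.011},
    {"hand": -1,"x": 0.454,"y": -0.351,"z": 0,"roll": -0.022},
    {"hand": -1,"x": 0.454,"y": -0.351,"z": 0,"roll": -0.022},
    {"hand": -1,"x": 0.454,"y": -0.351,"z": 0,"roll": -0.022},
    {"hand": -1,"x": 0.454,"y": -0.351,"z": 0,"roll": -0.022},
    {"hand": -1,"x": 0.454,"y": -0.351,"z": 0,"roll": -0.022},
    {"hand": -1,"x": 0.454,"y": -0.351,"z": 0,"roll": -0.022},
    {"hand": -1,"x": 0.454,"y": -0.351,"z": 0,"roll": -0.022},
    {"hand": -1,"x": 0.454,"y": -0.351,"z": 0,"roll": -0.022},
    {"hand": -1,"x": 0.454,"y": -0.351,"z": 0,"roll": -0.022}
  ]
}}

```text
time: 0.93
tool_pos: [0.3493, -0.423, 0.2311]
tcp_rot: [3.098, 0.522, -0.001]
wrist_force: [0.2, -0.8, -0.2]
width: 1.002
grip_force: 0.0
```

```bash
cat >> h.py <<'E'
def plan(goal,yawdeg=None,s=None):
    s=s or bot.read_state(); M=R.from_rotvec(s['tcp_rot']).as_matrix()
    d=M.T@(np.array(goal)-s['tool_pos']); yaw=np.degrees(np.arctan2(M[1,0],M[0,0]))
    print('t',round(s['time'],2),'pos',s['tool_pos'].round(4),'yaw',yaw.round(2),'tilt',M[:,2].round(3),'q',np.round(s['q'],2),'F',s['wrist_force'].round(1),'w',round(s['width'],3),'g',round(s['grip_force'],1))
    r=0 if yawdeg is None else -((yawdeg-yaw+180)%360-180)/180
    print('  shift frac',(d/.5).round(4),'roll',round(r,4))
E
python3 -c "
from h import *
plan([.523,-.195,.23],19)"
```

```text
t 0.93 pos [ 0.3493 -0.423   0.2311] yaw 19.13 tilt [-0.001 -0.    -1.   ] q [-0.93  0.03  1.88 -0.    1.24  0.31] F [ 0.2 -0.8 -0.2] w 1.002 g 0.0
  shift frac [ 0.4778 -0.317   0.0018] roll 0.0007
```

Emit:
{"api": "servo_tool", "payload": {
  "targets": [
    {"hand": -1,"x": 0.478,"y": -0.317,"z": 0,"roll": 0},
    {"hand": -1,"x": 0.478,"y": -0.317,"z": 0,"roll": 0},
    {"hand": -1,"x": 0.478,"y": -0.317,"z": 0,"roll": 0},
    {"hand": -1,"x": 0.478,"y": -0.317,"z": 0,"roll": 0},
    {"hand": -1,"x": 0.478,"y": -0.317,"z": 0,"roll": 0},
    {"hand": -1,"x": 0.478,"y": -0.317,"z": 0,"roll": 0},
    {"hand": -1,"x": 0.478,"y": -0.317,"z": 0,"roll": 0},
    {"hand": -1,"x": 0.478,"y": -0.317,"z": 0,"roll": 0},
    {"hand": -1,"x": 0.478,"y": -0.317,"z": 0,"roll": 0},
    {"hand": -1,"x": 0.478,"y": -0.317,"z": 0,"roll": 0}
  ]
}}

```text
time: 1.77
tool_pos: [0.523, -0.1965, 0.2309]
tcp_rot: [3.098, 0.519, -0.002]
wrist_force: [-0.8, -1.1, 0.5]
width: 1.006
grip_force: 0.0
```

```bash
python3 - <<'E'
from h import *
import pickle
plan([.523,-.195,.23],19)
s=bot.read_state(); im=read_camera("wrist")[:,:,::-1]; cv2.imwrite("pics/w1.png",im); pickle.dump(s,open("w1.pkl","wb"))
C=cam("wrist",s)
def px(p):
    p=C[0]@C[1].T@(np.array(p)-C[2]); return (p[:2]/p[2]).round(1)
print([px(p) for p in([.5235,-.195,.048],[.441,-.223,.044],[.606,-.167,.044])])
E
```

```text
t 1.77 pos [ 0.523  -0.1965  0.2309] yaw 19.03 tilt [-0.001 -0.    -1.   ] q [-0.4   0.05  1.86 -0.    1.24  0.84] F [-0.8 -1.1  0.5] w 1.006 g 0.0
  shift frac [ 0.0009 -0.0028  0.0018] roll 0.0002
[array([251.4, 171.6]), array([251.2, 235.3]), array([251.7,  96.9])]
```

View pics/w1.png

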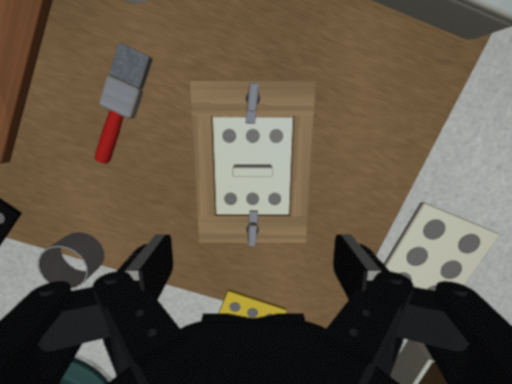

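The wrist view shows the frame square to the tool. The plate is centred at (253,166), the handle at (252,171), the far button at (253,103) and the near button at (252,228).

```bash
cat > m.py <<'E'
from h import *
import pickle
s=pickle.load(open("w1.pkl","rb")); C=cam("wrist",s); im=cv2.imread("pics/w1.png")
x0,y0,x1,y1=190,70,320,255; h,S,v=cv2.split(cv2.cvtColor(im,cv2.COLOR_BGR2HSV)[y0:y1,x0:x1])
m=((S<70)&(v>140)).astype(np.uint8); m=cv2.morphologyEx(m,cv2.MORPH_OPEN,np.ones((5,5)))
c=max(cv2.findContours(m,0,1)[0],key=cv2.contourArea)[:,0,:]+[x0,y0]
r=cv2.minAreaRect((onz(C,c,.022)[:,:2]*1000).astype(np.float32)); print('plate',r)
p=C[0]@C[1].T@(np.r_[np.array(r[0])/1000,.022]-C[2]); pw=p[:2]/p[2]
print('tri plate',tri(cam("top"),None,C,pw) if 0 else '')
g=((S<50)&(v<145)&(v>40)).astype(np.uint8); n,lab,ss,cc=cv2.connectedComponentsWithStats(g)
for i in range(1,n):
    if ss[i,4]>80:
        ys,xs=np.nonzero(lab==i); r2=cv2.minAreaRect((onz(C,np.c_[xs+x0,ys+y0],.036)[:,:2]*1000).astype(np.float32))
        print('steel',(cc[i]+[x0,y0]).round(1),ss[i],r2)
t=cam("top")
for nm,a,b in(("far",(316.6,134.2),None),("near",(335.8,190.5),None)):
    k=min((i for i in range(1,n) if ss[i,4]>80),key=lambda i:abs((cc[i]+[x0,y0])[1]-(103 if nm=="far" else 228)))
    print(nm,tri(t,a,C,cc[k]+[x0,y0]))
tp=np.array([.5230,-.1948,.022]); q=t[0]@t[1].T@(tp-t[2]); print('plate tri',tri(t,q[:2]/q[2],C,pw))
cv2.imwrite("pics/w1c.png",cv2.resize(im[y0:y1,x0:x1],None,fx=3.2,fy=3.2,interpolation=cv2.INTER_CUBIC))
E
python3 m.py
```

```text
plate ((524.7464599609375, -195.568603515625), (129.64501953125, 100.21012878417969), 18.88831901550293)
tri plate 
steel [251.9 102.4] [ 55  12  15  42 418] ((600.1735229492188, -169.61924743652344), (46.66721725463867, 15.513267517089844), 15.72919750213623)
steel [228.8 135.4] [ 33  59  13  14 142] ((554.903564453125, -154.9977264404297), (15.748714447021484, 14.800280570983887), 17.981122970581055)
steel [252.3 135.5] [ 56  59  13  14 143] ((564.1245727539062, -181.77593994140625), (15.700043678283691, 14.79299545288086), 19.002037048339844)
steel [275.8 135.6] [ 80  59  13  14 141] ((573.741943359375, -209.70452880859375), (15.745805740356445, 14.782931327819824), 19.992834091186523)
steel [252.1 165.5] [ 43  94  39   4 151] ((528.8609619140625, -193.88510131835938), (3.847012996673584, 48.25175857543945), 19.00501251220703)
steel [230.1 198.3] [ 34 123  13  12 122] ((478.0188293457031, -180.84487915039062), (15.100626945495605, 15.797505378723145), 19.008190155029297)
steel [252.2 198.4] [ 56 123  13  12 120] ((487.4178161621094, -208.12716674804688), (15.099926948547363, 15.75660514831543), 19.009727478027344)
steel [274.2 198.5] [ 78 123  13  12 121] ((496.82720947265625, -235.43983459472656), (15.09919548034668, 15.785441398620605), 19.009363174438477)
steel [252.3 225. ] [ 26 140  73  36 384] ((467.7705383300781, -215.71728515625), (69.8570327758789, 70.10591125488281), 62.070552825927734)
far (array([ 0.6009252 , -0.16909599,  0.02411267]), [np.float64(0.0003585258157680431), np.float64(0.000358525815768236)])
near (array([ 0.44774203, -0.22234422,  0.02484778]), [np.float64(0.00026994494591211046), np.float64(0.0002699449459120646)])
plate tri (array([ 0.52386348, -0.19581001,  0.01686493]), [np.float64(6.096620127427838e-05), np.float64(6.096620127428348e-05)])
```

View pics/w1c.png

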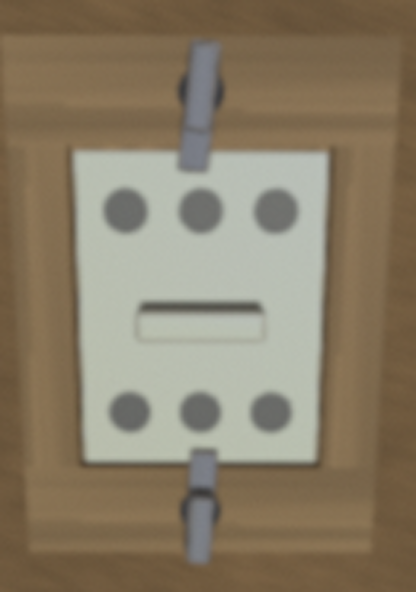

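The crop shows both buttons close to 0, within about 5°. The far pivot washer is at wrist pixel (252.8,98.8) and the near one at (252.5,230).

```bash
python3 - <<'E'
from h import *
import pickle
C=cam("wrist",pickle.load(open("w1.pkl","rb")))
print(onz(C,[(252.8,98.8),(252.5,230)],.023))
plan([.4415,-.2235,.10],18)
E
```

```text
[[ 0.6056267  -0.1685181   0.023     ]
 [ 0.43995573 -0.2251306   0.023     ]]
t 1.82 pos [ 0.5228 -0.1968  0.231 ] yaw 18.97 tilt [-0.001 -0.    -1.   ] q [-0.4   0.04  1.86 -0.    1.24  0.84] F [-0.3  0.3  0.5] w 1.003 g 0.0
  shift frac [-0.1708 -0.0024  0.2621] roll 0.0054
```

Emit:
{"api": "servo_tool", "payload": {
  "targets": [
    {"hand": -1,"x": -0.171,"y": -0.002,"z": 0.1,"roll": 0.016},
    {"hand": -1,"x": -0.171,"y": -0.002,"z": 0.16,"roll": 0.016},
    {"hand": -1,"x": -0.171,"y": -0.002,"z": 0.22,"roll": 0.016},
    {"hand": -1,"x": -0.171,"y": -0.002,"z": 0.262,"roll": 0.016},
    {"hand": -1,"x": -0.171,"y": -0.002,"z": 0.262,"roll": 0.016},
    {"hand": -1,"x": -0.171,"y": -0.002,"z": 0.262,"roll": 0.016},
    {"hand": -1,"x": -0.171,"y": -0.002,"z": 0.262,"roll": 0.016}
  ]
}}

```text
time: 2.4
tool_pos: [0.4435, -0.2238, 0.1022]
tcp_rot: [3.109, 0.439, 0.003]
wrist_force: [0.7, -0.1, 0.4]
width: 1.001
grip_force: 0.0
```

```bash
python3 - <<'E'
from h import *
import pickle
plan([.4415,-.2235,.034],16)
s=bot.read_state(); im=read_camera("wrist")[:,:,::-1]; cv2.imwrite("pics/w2.png",im); pickle.dump(s,open("w2.pkl","wb"))
C=cam("wrist",s)
for p in ([.4415,-.2235,.044],[.4415,-.2235,.022],s['tool_pos']):
    p=C[0]@C[1].T@(np.array(p)-C[2]); print((p[:2]/p[2]).round(1))
E
```

```text
t 2.4 pos [ 0.4435 -0.2238  0.1022] yaw 16.08 tilt [ 0.002 -0.001 -1.   ] q [-0.52  0.05  2.11  0.    0.98  0.77] F [ 0.7 -0.1  0.4] w 1.001 g 0.0
  shift frac [-0.004  -0.002   0.1365] roll 0.0005
[250.9 206.9]
[251.  198.7]
[251.8 236.2]
```

View pics/w2.png

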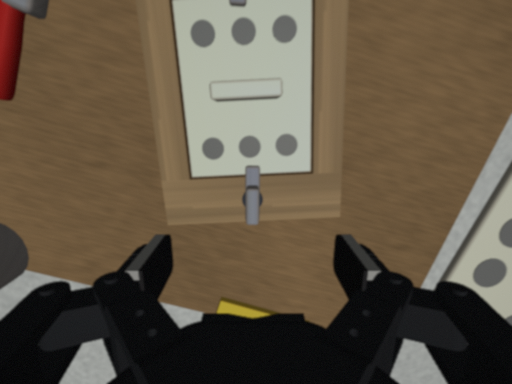

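The near button stands upright in the view, with its washer at (252,199), its outer tab end at (252.5,224) and the handle at (246,89). I'll triangulate these heights from w1 and w2.

```bash
python3 - <<'E'
from h import *
import pickle
A,B=[cam("wrist",pickle.load(open(f"w{i}.pkl","rb"))) for i in(1,2)]
for n,a,b in(("tab end",(252.2,245),(252.5,224)),("handle top",(252.8,172.2),(246,89)),("washer",(252.5,230),(252.3,199))): print(n,tri(A,a,B,b))
plan([.4415,-.224,.034],16)
E
```

```text
tab end (array([ 0.42814669, -0.22876666,  0.04447582]), [np.float64(9.532076320320689e-05), np.float64(9.532076320315321e-05)])
handle top (array([ 0.52400444, -0.19661171,  0.05130943]), [np.float64(8.8717461421047e-05), np.float64(8.871746142096189e-05)])
washer (array([ 0.44606647, -0.22323629,  0.03740535]), [np.float64(0.000114010785480462), np.float64(0.00011401078548045537)])
t 2.45 pos [ 0.4447 -0.224   0.1032] yaw 16.13 tilt [ 0.004 -0.002 -1.   ] q [-0.52  0.05  2.11  0.    0.98  0.77] F [-0.1 -0.3  0.2] w 0.998 g 0.0
  shift frac [-0.0066 -0.0023  0.1384] roll 0.0007
```

Emit:
{"api": "servo_tool", "payload": {
  "targets": [
    {"hand": -0.3,"x": -0.005,"y": -0.001,"z": 0.06,"roll": 0},
    {"hand": -0.3,"x": -0.005,"y": -0.001,"z": 0.1,"roll": 0},
    {"hand": -0.3,"x": -0.005,"y": -0.001,"z": 0.125,"roll": 0},
    {"hand": -0.3,"x": -0.005,"y": -0.001,"z": 0.137,"roll": 0},
    {"hand": 1,"x": -0.005,"y": -0.001,"z": 0.137,"roll": 0},
    {"hand": 1,"x": -0.005,"y": -0.001,"z": 0.137,"roll": 0},
    {"hand": 1,"x": -0.005,"y": -0.001,"z": 0.137,"roll": 0},
    {"hand": 1,"x": -0.005,"y": -0.001,"z": 0.137,"roll": 0},
    {"hand": 1,"x": -0.005,"y": -0.001,"z": 0.137,"roll": 0},
    {"hand": 1,"x": -0.005,"y": -0.001,"z": 0.137,"roll": 0}
  ],
  "grip_force": 20
}}

```text
time: 3.28
tool_pos: [0.4416, -0.2236, 0.0337]
tcp_rot: [3.107, 0.442, 0.005]
wrist_force: [0.2, -1.3, 7.3]
width: 0.11
grip_force: 25.8
```

```bash
python3 -c "
from h import *
plan([.442,-.224,.034],109)"
```

```text
t 3.28 pos [ 0.4416 -0.2236  0.0337] yaw 16.2 tilt [ 0.004 -0.002 -1.   ] q [-0.52  0.14  2.16 -0.    0.84  0.77] F [ 0.2 -1.3  7.3] w 0.11 g 25.8
  shift frac [ 0.0005  0.0011 -0.0007] roll -0.5156
```

Emit:
{"api": "servo_tool", "payload": {
  "targets": [
    {"hand": 1,"x": 0,"y": 0,"z": -0.002,"roll": -0.03},
    {"hand": 1,"x": 0,"y": 0,"z": -0.002,"roll": -0.07},
    {"hand": 1,"x": 0,"y": 0,"z": -0.002,"roll": -0.11},
    {"hand": 1,"x": 0,"y": 0,"z": -0.002,"roll": -0.145},
    {"hand": 1,"x": 0,"y": 0,"z": -0.002,"roll": -0.18},
    {"hand": 1,"x": 0,"y": 0,"z": -0.002,"roll": -0.215},
    {"hand": 1,"x": 0,"y": 0,"z": -0.002,"roll": -0.25},
    {"hand": 1,"x": 0,"y": 0,"z": -0.002,"roll": -0.285},
    {"hand": 1,"x": 0,"y": 0,"z": -0.002,"roll": -0.32},
    {"hand": 1,"x": 0,"y": 0,"z": -0.002,"roll": -0.35}
  ]
}}

```text
time: 4.12
tool_pos: [0.4423, -0.2242, 0.0338]
tcp_rot: [2.411, 2.005, 0.003]
wrist_force: [5.2, -4.9, -4.2]
width: 0.107
grip_force: 24.5
```

```bash
python3 -c "
from h import *
plan([.442,-.224,.034],109)"
```

```text
t 4.12 pos [ 0.4423 -0.2242  0.0338] yaw 79.49 tilt [ 0.005 -0.004 -1.   ] q [-0.52  0.14  2.16 -0.    0.84 -0.34] F [ 5.2 -4.9 -4.2] w 0.107 g 24.5
  shift frac [ 0.0003 -0.0007 -0.0005] roll -0.1639
```

Now finish the turn, open the fingers and rise.

Emit:
{"api": "servo_tool", "payload": {
  "targets": [
    {"hand": 1,"x": 0,"y": 0,"z": 0,"roll": -0.035},
    {"hand": 1,"x": 0,"y": 0,"z": 0,"roll": -0.07},
    {"hand": 1,"x": 0,"y": 0,"z": 0,"roll": -0.105},
    {"hand": 1,"x": 0,"y": 0,"z": 0,"roll": -0.14},
    {"hand": 1,"x": 0,"y": 0,"z": 0,"roll": -0.16},
    {"hand": 1,"x": 0,"y": 0,"z": 0,"roll": -0.16},
    {"hand": -0.3,"x": 0,"y": 0,"z": 0,"roll": -0.16},
    {"hand": -0.3,"x": 0,"y": 0,"z": 0,"roll": -0.16},
    {"hand": -0.3,"x": 0,"y": 0,"z": 0,"roll": -0.16},
    {"hand": -0.3,"x": 0,"y": 0,"z": 0,"roll": -0.16}
  ]
}}

```text
time: 4.95
tool_pos: [0.4393, -0.2219, 0.0326]
tcp_rot: [-1.846, -2.541, 0.0]
wrist_force: [-1.3, 0.0, 1.3]
width: 0.646
grip_force: 0.0
```

Emit:
{"api": "servo_tool", "payload": {
  "targets": [
    {"hand": -0.3,"x": 0,"y": 0,"z": -0.05,"roll": 0},
    {"hand": -0.5,"x": 0,"y": 0,"z": -0.12,"roll": 0},
    {"hand": -0.5,"x": 0,"y": 0,"z": -0.16,"roll": 0.03},
    {"hand": -0.5,"x": 0,"y": 0,"z": -0.16,"roll": 0.07},
    {"hand": -0.5,"x": 0,"y": 0,"z": -0.16,"roll": 0.11},
    {"hand": -0.5,"x": 0,"y": 0,"z": -0.16,"roll": 0.15},
    {"hand": -0.5,"x": 0,"y": 0,"z": -0.16,"roll": 0.19},
    {"hand": -0.5,"x": 0,"y": 0,"z": -0.16,"roll": 0.23},
    {"hand": -0.5,"x": 0,"y": 0,"z": -0.16,"roll": 0.26},
    {"hand": -0.5,"x": 0,"y": 0,"z": -0.16,"roll": 0.3}
  ]
}}

```text
time: 5.78
tool_pos: [0.4394, -0.222, 0.1126]
tcp_rot: [-2.802, -1.42, 0.001]
wrist_force: [-0.4, -0.3, 0.3]
width: 0.751
grip_force: 0.0
```

```bash
python3 -c "
from h import *
plan([.606,-.168,.105],14)"
```

```text
t 5.78 pos [ 0.4394 -0.222   0.1126] yaw 53.74 tilt [-0.001  0.    -1.   ] q [-0.52  0.03  2.11  0.    1.01  0.11] F [-0.4 -0.3  0.3] w 0.751 g 0.0
  shift frac [0.2842 0.2048 0.0151] roll 0.2208
```

Emit:
{"api": "servo_tool", "payload": {
  "targets": [
    {"hand": -0.5,"x": 0.07,"y": 0.05,"z": 0.015,"roll": 0.038},
    {"hand": -0.5,"x": 0.13,"y": 0.1,"z": 0.015,"roll": 0.076},
    {"hand": -0.5,"x": 0.2,"y": 0.15,"z": 0.015,"roll": 0.114},
    {"hand": -0.5,"x": 0.25,"y": 0.18,"z": 0.015,"roll": 0.15},
    {"hand": -0.5,"x": 0.284,"y": 0.205,"z": 0.015,"roll": 0.19},
    {"hand": -0.5,"x": 0.284,"y": 0.205,"z": 0.015,"roll": 0.22},
    {"hand": -0.5,"x": 0.284,"y": 0.205,"z": 0.015,"roll": 0.22},
    {"hand": -0.5,"x": 0.284,"y": 0.205,"z": 0.015,"roll": 0.22}
  ]
}}

```text
time: 6.45
tool_pos: [0.6056, -0.1672, 0.1046]
tcp_rot: [-3.115, -0.4, 0.002]
wrist_force: [-0.9, 0.5, 0.6]
width: 0.75
grip_force: 0.0
```

```bash
python3 - <<'E'
from h import *
import pickle
plan([.606,-.168,.034],14)
s=bot.read_state(); im=read_camera("wrist")[:,:,::-1]; cv2.imwrite("pics/w3.png",im); pickle.dump(s,open("w3.pkl","wb"))
C=cam("wrist",s)
for p in ([.606,-.168,.044],[.606,-.168,.022]):
    p=C[0]@C[1].T@(np.array(p)-C[2]); print((p[:2]/p[2]).round(1))
g=im[110:260,200:300]; h,S,v=cv2.split(cv2.cvtColor(g,cv2.COLOR_BGR2HSV))
n,lab,ss,cc=cv2.connectedComponentsWithStats(((S<60)&(v>60)&(v<150)).astype(np.uint8))
for i in range(1,n):
    if ss[i,4]>100: print(ss[i]+[200,110,0,0,0],cc[i]+[200,110])
E
```

```text
t 6.45 pos [ 0.6056 -0.1672  0.1046] yaw 14.62 tilt [-0.002  0.    -1.   ] q [-0.31  0.28  1.83 -0.    1.03  1.01] F [-0.9  0.5  0.6] w 0.75 g 0.0
  shift frac [0.0007 0.0019 0.1413] roll 0.0034
[253.2 203.2]
[253.2 195.3]
[200 177 100  53 916] [252.45960699 204.56441048]
[281 232  19  18 265] [289.59245283 240.47169811]
[248 234  19  18 264] [256.70075758 242.67045455]
[215 237  19  17 261] [223.88505747 244.85823755]
```

View pics/w3.png

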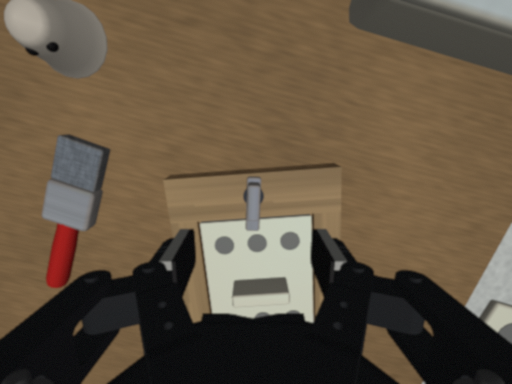

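The far button lies straight along the tool's x axis at u≈253, with its washer at (254,195) as predicted. I'll go down and grip it.

Emit:
{"api": "servo_tool", "payload": {
  "targets": [
    {"hand": -0.3,"x": 0,"y": 0.001,"z": 0.06,"roll": 0},
    {"hand": -0.3,"x": 0,"y": 0.001,"z": 0.1,"roll": 0},
    {"hand": -0.3,"x": 0,"y": 0.001,"z": 0.125,"roll": 0},
    {"hand": -0.3,"x": 0,"y": 0.001,"z": 0.139,"roll": 0},
    {"hand": 1,"x": 0,"y": 0.001,"z": 0.139,"roll": 0},
    {"hand": 1,"x": 0,"y": 0.001,"z": 0.139,"roll": 0},
    {"hand": 1,"x": 0,"y": 0.001,"z": 0.139,"roll": 0},
    {"hand": 1,"x": 0,"y": 0.001,"z": 0.139,"roll": 0},
    {"hand": 1,"x": 0,"y": 0.001,"z": 0.139,"roll": 0},
    {"hand": 1,"x": 0,"y": 0.001,"z": 0.139,"roll": 0}
  ],
  "grip_force": 20
}}

```text
time: 7.33
tool_pos: [0.6069, -0.1672, 0.0374]
tcp_rot: [-3.116, -0.394, -0.002]
wrist_force: [-1.3, 4.7, 4.5]
width: 0.104
grip_force: 24.3
```

```bash
python3 -c "
from h import *
plan([.606,-.168,.034],109)"
```

```text
t 7.33 pos [ 0.6069 -0.1672  0.0374] yaw 14.42 tilt [ 0.001  0.001 -1.   ] q [-0.31  0.36  1.87  0.    0.92  1.01] F [-1.3  4.7  4.5] w 0.104 g 24.3
  shift frac [-0.0022  0.0011  0.0068] roll -0.5254
```

Emit:
{"api": "servo_tool", "payload": {
  "targets": [
    {"hand": 1,"x": 0,"y": 0,"z": 0,"roll": -0.03},
    {"hand": 1,"x": 0,"y": 0,"z": 0,"roll": -0.07},
    {"hand": 1,"x": 0,"y": 0,"z": 0,"roll": -0.11},
    {"hand": 1,"x": 0,"y": 0,"z": 0,"roll": -0.145},
    {"hand": 1,"x": 0,"y": 0,"z": 0,"roll": -0.18},
    {"hand": 1,"x": 0,"y": 0,"z": 0,"roll": -0.215},
    {"hand": 1,"x": 0,"y": 0,"z": 0,"roll": -0.25},
    {"hand": 1,"x": 0,"y": 0,"z": 0,"roll": -0.285},
    {"hand": 1,"x": 0,"y": 0,"z": 0,"roll": -0.32},
    {"hand": 1,"x": 0,"y": 0,"z": 0,"roll": -0.35}
  ]
}}

```text
time: 8.17
tool_pos: [0.6072, -0.1674, 0.0374]
tcp_rot: [2.446, 1.971, 0.003]
wrist_force: [-0.6, 3.2, 4.3]
width: 0.106
grip_force: 24.2
```

```bash
python3 -c "
from h import *
plan([.606,-.168,.034],109)"
```

```text
t 8.17 pos [ 0.6072 -0.1674  0.0374] yaw 77.73 tilt [ 0.002  0.001 -1.   ] q [-0.31  0.36  1.87  0.    0.91 -0.1 ] F [-0.6  3.2  4.3] w 0.106 g 24.2
  shift frac [-0.0017 -0.002   0.0068] roll -0.1737
```

Emit:
{"api": "servo_tool", "payload": {
  "targets": [
    {"hand": 1,"x": 0,"y": 0,"z": 0,"roll": -0.035},
    {"hand": 1,"x": 0,"y": 0,"z": 0,"roll": -0.07},
    {"hand": 1,"x": 0,"y": 0,"z": 0,"roll": -0.105},
    {"hand": 1,"x": 0,"y": 0,"z": 0,"roll": -0.14},
    {"hand": 1,"x": 0,"y": 0,"z": 0,"roll": -0.17},
    {"hand": 1,"x": 0,"y": 0,"z": 0,"roll": -0.17},
    {"hand": -0.3,"x": 0,"y": 0,"z": 0,"roll": -0.17},
    {"hand": -0.3,"x": 0,"y": 0,"z": 0,"roll": -0.17},
    {"hand": -0.3,"x": 0,"y": 0,"z": 0,"roll": -0.17},
    {"hand": -0.3,"x": 0,"y": 0,"z": 0,"roll": -0.17}
  ]
}}

```text
time: 9.0
tool_pos: [0.6062, -0.1685, 0.0357]
tcp_rot: [1.847, 2.541, -0.001]
wrist_force: [-0.0, -0.4, -0.6]
width: 0.648
grip_force: 0.0
```

Emit:
{"api": "servo_tool", "payload": {
  "targets": [
    {"hand": -0.3,"x": 0,"y": 0,"z": -0.05,"roll": 0},
    {"hand": -0.5,"x": 0,"y": 0,"z": -0.12,"roll": 0},
    {"hand": -0.5,"x": 0,"y": -0.05,"z": -0.19,"roll": 0},
    {"hand": -0.5,"x": 0,"y": -0.12,"z": -0.22,"roll": 0},
    {"hand": -0.5,"x": 0,"y": -0.176,"z": -0.22,"roll": 0},
    {"hand": -0.5,"x": 0,"y": -0.176,"z": -0.22,"roll": 0},
    {"hand": -0.5,"x": 0,"y": -0.176,"z": -0.22,"roll": 0}
  ]
}}

```text
time: 9.58
tool_pos: [0.5215, -0.196, 0.1461]
tcp_rot: [1.849, 2.539, -0.0]
wrist_force: [0.0, -0.3, 1.0]
width: 0.75
grip_force: 0.0
```

```bash
python3 - <<'E'
from h import *
import pickle
plan([.524,-.196,.028],109)
s=bot.read_state(); im=read_camera("wrist")[:,:,::-1]; cv2.imwrite("pics/w4.png",im); pickle.dump(s,open("w4.pkl","wb"))
C=cam("wrist",s)
for p in ([.524,-.196,.048],[.606,-.168,.044],[.442,-.224,.044]):
    p=C[0]@C[1].T@(np.array(p)-C[2]); print((p[:2]/p[2]).round(1))
E
```

```text
t 9.58 pos [ 0.5215 -0.196   0.1461] yaw 107.89 tilt [ 0.001 -0.    -1.   ] q [-0.4   0.11  1.95 -0.    1.08 -0.72] F [ 0.  -0.3  1. ] w 0.75 g 0.0
  shift frac [-0.0014  0.0046  0.2362] roll -0.0062
[256.4 192.4]
[348.2 189.8]
[164.8 192.8]
```

View pics/w4.png

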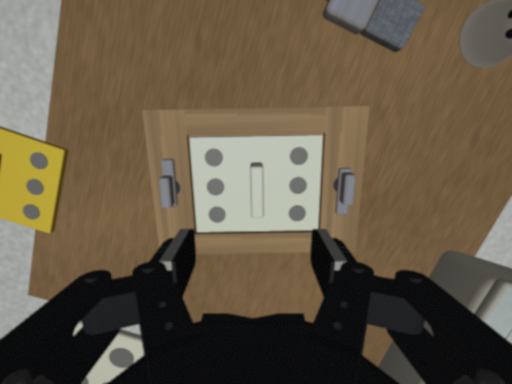

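Both buttons now lie along the rails, seen at (168,184) and (345,190). The handle at (257,191) matches the prediction, so I'll grasp it.

Emit:
{"api": "servo_tool", "payload": {
  "targets": [
    {"hand": -0.3,"x": -0.001,"y": 0.005,"z": 0.07,"roll": -0.006},
    {"hand": -0.3,"x": -0.001,"y": 0.005,"z": 0.14,"roll": -0.006},
    {"hand": -0.3,"x": -0.001,"y": 0.005,"z": 0.19,"roll": -0.006},
    {"hand": -0.3,"x": -0.001,"y": 0.005,"z": 0.22,"roll": -0.006},
    {"hand": -0.3,"x": -0.001,"y": 0.005,"z": 0.232,"roll": -0.006},
    {"hand": 1,"x": -0.001,"y": 0.005,"z": 0.232,"roll": -0.006},
    {"hand": 1,"x": -0.001,"y": 0.005,"z": 0.232,"roll": -0.006},
    {"hand": 1,"x": -0.001,"y": 0.005,"z": 0.232,"roll": -0.006},
    {"hand": 1,"x": -0.001,"y": 0.005,"z": 0.232,"roll": -0.006},
    {"hand": 1,"x": -0.001,"y": 0.005,"z": 0.232,"roll": -0.006}
  ],
  "grip_force": 50
}}

```text
time: 10.47
tool_pos: [0.5267, -0.1956, 0.0315]
tcp_rot: [1.82, 2.557, 0.001]
wrist_force: [0.4, 0.1, 1.4]
width: 0.125
grip_force: 52.5
```

Emit:
{"api": "servo_tool", "payload": {
  "targets": [
    {"hand": 1,"x": 0,"y": 0,"z": 0,"roll": 0},
    {"hand": 1,"x": 0,"y": 0,"z": 0,"roll": 0}
  ]
}}

```text
time: 10.63
tool_pos: [0.5267, -0.1956, 0.0315]
tcp_rot: [1.82, 2.556, 0.002]
wrist_force: [2.3, 1.0, 6.4]
width: 0.125
grip_force: 53.0
```

```bash
python3 -c "
from h import *
plan([.524,-.196,.028],109)"
```

```text
t 10.63 pos [ 0.5267 -0.1956  0.0315] yaw 109.1 tilt [ 0.003 -0.001 -1.   ] q [-0.4   0.26  2.02  0.    0.86 -0.73] F [2.3 1.  6.4] w 0.125 g 53.0
  shift frac [ 0.0011 -0.0055  0.007 ] roll 0.0006
```

Emit:
{"api": "servo_tool", "payload": {
  "targets": [
    {"hand": 1,"x": 0,"y": 0,"z": -0.01,"roll": 0},
    {"hand": 1,"x": 0,"y": 0,"z": -0.025,"roll": 0},
    {"hand": 1,"x": 0,"y": 0,"z": -0.045,"roll": 0},
    {"hand": 1,"x": 0,"y": 0,"z": -0.065,"roll": 0},
    {"hand": 1,"x": 0,"y": 0,"z": -0.095,"roll": 0},
    {"hand": 1,"x": 0,"y": 0,"z": -0.135,"roll": 0},
    {"hand": 1,"x": 0,"y": 0,"z": -0.175,"roll": 0},
    {"hand": 1,"x": 0,"y": 0,"z": -0.2,"roll": 0},
    {"hand": 1,"x": 0,"y": 0,"z": -0.2,"roll": 0}
  ]
}}

```text
time: 11.38
tool_pos: [0.5277, -0.1961, 0.1341]
tcp_rot: [1.818, 2.554, 0.002]
wrist_force: [0.1, -0.7, -2.3]
width: 0.122
grip_force: 52.0
```

```bash
python3 - <<'E'
from h import *
import pickle
plan([.53,.06,.19],109)
s=bot.read_state(); im=read_camera("wrist")[:,:,::-1]; cv2.imwrite("pics/w5.png",im); pickle.dump(s,open("w5.pkl","wb"))
E
```

```text
t 11.38 pos [ 0.5277 -0.1961  0.1341] yaw 109.12 tilt [ 0.007 -0.003 -1.   ] q [-0.4   0.13  1.95  0.    1.05 -0.73] F [ 0.1 -0.7 -2.3] w 0.122 g 52.0
  shift frac [ 0.4818  0.1727 -0.1132] roll 0.0006
```

View pics/w5.png

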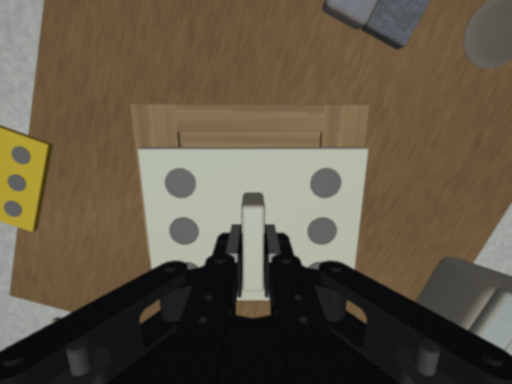

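The plate is held level and clear of the frame, and the wrist force of about -2.3 N fits its weight. Its far edge corners are at (139,149) and (368,149). Now I'll carry it towards the board.

Emit:
{"api": "servo_tool", "payload": {
  "targets": [
    {"hand": 1,"x": 0.02,"y": 0.008,"z": -0.01,"roll": 0.005},
    {"hand": 1,"x": 0.06,"y": 0.024,"z": -0.02,"roll": 0.015},
    {"hand": 1,"x": 0.12,"y": 0.047,"z": -0.02,"roll": 0.03},
    {"hand": 1,"x": 0.19,"y": 0.075,"z": -0.02,"roll": 0.05},
    {"hand": 1,"x": 0.26,"y": 0.102,"z": -0.02,"roll": 0.07},
    {"hand": 1,"x": 0.33,"y": 0.13,"z": -0.02,"roll": 0.09},
    {"hand": 1,"x": 0.4,"y": 0.157,"z": -0.02,"roll": 0.11},
    {"hand": 1,"x": 0.46,"y": 0.181,"z": -0.02,"roll": 0.13},
    {"hand": 1,"x": 0.51,"y": 0.2,"z": -0.02,"roll": 0.145},
    {"hand": 1,"x": 0.54,"y": 0.212,"z": -0.02,"roll": 0.15}
  ]
}}

```text
time: 12.27
tool_pos: [0.5353, 0.0976, 0.138]
tcp_rot: [-2.367, -2.062, 0.003]
wrist_force: [0.3, -0.7, -2.4]
width: 0.122
grip_force: 51.9
```

```bash
python3 - <<'E'
from h import *
import pickle
plan([.544,.201,.14],82)
s=pickle.load(open("w5.pkl","rb")); C=cam("wrist",s); M=R.from_rotvec(s['tcp_rot']).as_matrix()
w=onz(C,[(139,149),(368,149)],s['tool_pos'][2]-.0095); print(((w-s['tool_pos'])@M).round(4))
E
```

```text
t 12.27 pos [0.5353 0.0976 0.138 ] yaw 82.1 tilt [-0.003  0.001 -1.   ] q [0.13 0.1  1.98 0.   1.07 0.27] F [ 0.3 -0.7 -2.4] w 0.122 g 51.9
  shift frac [ 0.2073 -0.0113 -0.0039] roll 0.0006
[[ 0.0495 -0.0648  0.0089]
 [ 0.0493  0.0643  0.0096]]
```

Emit:
{"api": "servo_tool", "payload": {
  "targets": [
    {"hand": 1,"x": 0.03,"y": -0.002,"z": 0,"roll": 0},
    {"hand": 1,"x": 0.07,"y": -0.004,"z": 0,"roll": 0},
    {"hand": 1,"x": 0.12,"y": -0.007,"z": 0,"roll": 0},
    {"hand": 1,"x": 0.16,"y": -0.009,"z": 0,"roll": 0},
    {"hand": 1,"x": 0.19,"y": -0.01,"z": 0,"roll": 0},
    {"hand": 1,"x": 0.207,"y": -0.011,"z": 0,"roll": 0},
    {"hand": 1,"x": 0.207,"y": -0.011,"z": 0,"roll": 0},
    {"hand": 1,"x": 0.207,"y": -0.011,"z": 0,"roll": 0}
  ]
}}

```text
time: 12.93
tool_pos: [0.5452, 0.1977, 0.139]
tcp_rot: [-2.368, -2.064, 0.003]
wrist_force: [0.4, 0.9, -2.2]
width: 0.125
grip_force: 51.9
```

```bash
python3 - <<'E'
from h import *
plan([.544,.201,.045],82)
s=bot.read_state(); im=read_camera("wrist")[:,:,::-1].copy(); cv2.imwrite("pics/w6.png",im); C=cam("wrist",s)
h,S,v=cv2.split(cv2.cvtColor(im,cv2.COLOR_BGR2HSV))
for p in([.544,.201],[.60,.25],[.50,.27],[.55,.27],[.62,.33],[.44,.30],[.55,.33]):
    q=C[0]@C[1].T@(np.array(p+[.018])-C[2]); u=(q[:2]/q[2]).round().astype(int); print(p,u,[int(k[u[1],u[0]]) for k in(h,S,v)] if 0<=u[1]<384 and 0<=u[0]<512 else '')
m=((S>145)&(v>50)).astype(np.uint8); m=cv2.morphologyEx(m,cv2.MORPH_OPEN,np.ones((5,5)))
c=max(cv2.findContours(m,0,1)[0],key=cv2.contourArea)[:,0,:]
r=cv2.minAreaRect((onz(C,c,.018)[:,:2]*1000).astype(np.float32)); print(cv2.boundingRect(c),r,cv2.boxPoints(r).round(1).tolist())
cv2.imwrite("pics/w6m.png",np.vstack([im,cv2.cvtColor(m*255,cv2.COLOR_GRAY2BGR)])[::2,::2])
E
```

```text
t 12.93 pos [0.5452 0.1977 0.139 ] yaw 82.16 tilt [-0.001 -0.001 -1.   ] q [ 0.31  0.16  1.9  -0.    1.08  0.44] F [ 0.4  0.9 -2.2] w 0.125 g 51.9
  shift frac [ 0.0065 -0.003   0.1881] roll 0.0009
[0.544, 0.201] [252 182] [38, 23, 199]
[0.6, 0.25] [303 125] [12, 138, 116]
[0.5, 0.27] [196 118] [12, 139, 114]
[0.55, 0.27] [248 110] [12, 138, 120]
[0.62, 0.33] [318  28] [17, 112, 114]
[0.44, 0.3] [126  94] [16, 111, 120]
[0.55, 0.33] [239  40] [17, 114, 119]Traceback (most recent call last):
  File "<stdin>", line 8, in <module>
ValueError: max() iterable argument is empty
```

```bash
python3 - <<'E'
from h import *
s=bot.read_state(); plan([.544,.201,.045],82,s); C=cam("wrist",s); im=cv2.imread("pics/w6.png")
h,S,v=cv2.split(cv2.cvtColor(im,cv2.COLOR_BGR2HSV))
m=((S>126)&(v>70)&(h<16)).astype(np.uint8); m=cv2.morphologyEx(m,cv2.MORPH_OPEN,np.ones((7,7)))
c=max(cv2.findContours(m,0,1)[0],key=cv2.contourArea)[:,0,:]
r=cv2.minAreaRect((onz(C,c,.018)[:,:2]*1000).astype(np.float32)); print(cv2.boundingRect(c),r,cv2.boxPoints(r).round(1).tolist())
for row in (60,80,100,120,140,160): 
    x=np.nonzero(m[row])[0]; print(row,(x.min(),x.max(),onz(C,[(x.min(),row),(x.max(),row)],.018)[:,:2].round(4).tolist()) if len(x) else '')
for col in (180,250,330): 
    x=np.nonzero(m[:,col])[0]; print(col,x.min(),onz(C,[(col,x.min())],.018)[:,:2].round(4).tolist())
E
```

```text
t 12.98 pos [0.5452 0.1973 0.1392] yaw 82.12 tilt [-0.001 -0.001 -1.   ] q [ 0.3   0.16  1.9  -0.    1.08  0.44] F [-0.7 -0.7 -2.3] w 0.129 g 51.9
  shift frac [ 0.0073 -0.0033  0.1884] roll 0.0007
(128, 80, 249, 67) ((553.43017578125, 265.7887268066406), (59.714263916015625, 229.2224578857422), 82.07779693603516) [[435.79998779296875, 252.0], [662.7999877929688, 220.39999389648438], [671.0999755859375, 279.6000061035156], [444.0, 311.20001220703125]]
60 
80 (np.int64(331), np.int64(366), [[0.6286, 0.2855], [0.6602, 0.2811]])
100 (np.int64(130), np.int64(375), [[0.4423, 0.2939], [0.6681, 0.2625]])
120 (np.int64(133), np.int64(373), [[0.4405, 0.276], [0.6659, 0.2447]])
140 (np.int64(135), np.int64(371), [[0.4376, 0.2575], [0.6636, 0.2261]])
160 
180 81 [[0.4919, 0.3036]]
250 81 [[0.5553, 0.2948]]
330 81 [[0.6276, 0.2847]]
```

The board centre from the wrist view is (0.5444, 0.2013), the same as from the top camera. I'll lower the plate.

Emit:
{"api": "servo_tool", "payload": {
  "targets": [
    {"hand": 1,"x": 0.007,"y": -0.003,"z": 0.02,"roll": 0},
    {"hand": 1,"x": 0.007,"y": -0.003,"z": 0.06,"roll": 0},
    {"hand": 1,"x": 0.007,"y": -0.003,"z": 0.1,"roll": 0},
    {"hand": 1,"x": 0.007,"y": -0.003,"z": 0.135,"roll": 0},
    {"hand": 1,"x": 0.007,"y": -0.003,"z": 0.16,"roll": 0},
    {"hand": 1,"x": 0.007,"y": -0.003,"z": 0.178,"roll": 0},
    {"hand": 1,"x": 0.007,"y": -0.003,"z": 0.188,"roll": 0},
    {"hand": 1,"x": 0.007,"y": -0.003,"z": 0.188,"roll": 0},
    {"hand": 1,"x": 0.007,"y": -0.003,"z": 0.188,"roll": 0}
  ]
}}

```text
time: 13.73
tool_pos: [0.5451, 0.2017, 0.0461]
tcp_rot: [2.369, 2.063, 0.001]
wrist_force: [0.7, -0.2, -2.4]
width: 0.123
grip_force: 51.9
```

Emit:
{"api": "servo_tool", "payload": {
  "targets": [
    {"hand": 1,"x": 0,"y": 0,"z": 0.004,"roll": 0},
    {"hand": 1,"x": 0,"y": 0,"z": 0.008,"roll": 0},
    {"hand": 1,"x": 0,"y": 0,"z": 0.012,"roll": 0},
    {"hand": 1,"x": 0,"y": 0,"z": 0.014,"roll": 0},
    {"hand": 1,"x": 0,"y": 0,"z": 0.014,"roll": 0}
  ]
}}

```text
time: 14.15
tool_pos: [0.5445, 0.2017, 0.0387]
tcp_rot: [-2.369, -2.063, 0.0]
wrist_force: [-0.4, -0.2, -3.1]
width: 0.124
grip_force: 51.9
```

```bash
python3 -c "
from h import *
plan([.5444,.2013,.0355],82)"
```

```text
t 14.15 pos [0.5445 0.2017 0.0387] yaw 82.12 tilt [-0. -0. -1.] q [ 0.31  0.28  1.97 -0.    0.89  0.45] F [-0.4 -0.2 -3.1] w 0.124 g 51.9
  shift frac [-0.0009 -0.0001  0.0064] roll 0.0006
```

Emit:
{"api": "servo_tool", "payload": {
  "targets": [
    {"hand": 1,"x": 0,"y": 0,"z": 0.002,"roll": 0},
    {"hand": 1,"x": 0,"y": 0,"z": 0.003,"roll": 0},
    {"hand": 1,"x": 0,"y": 0,"z": 0.004,"roll": 0},
    {"hand": 1,"x": 0,"y": 0,"z": 0.004,"roll": 0}
  ]
}}

```text
time: 14.48
tool_pos: [0.5446, 0.2017, 0.0367]
tcp_rot: [-2.369, -2.063, 0.0]
wrist_force: [0.4, 0.3, -2.3]
width: 0.128
grip_force: 51.9
```

Emit:
{"api": "servo_tool", "payload": {
  "targets": [
    {"hand": 1,"x": 0,"y": 0,"z": 0.001,"roll": 0},
    {"hand": 1,"x": 0,"y": 0,"z": 0.002,"roll": 0},
    {"hand": 1,"x": 0,"y": 0,"z": 0.002,"roll": 0}
  ]
}}

```text
time: 14.73
tool_pos: [0.5446, 0.2017, 0.0357]
tcp_rot: [-2.369, -2.063, 0.0]
wrist_force: [-0.0, -0.1, -2.9]
width: 0.128
grip_force: 51.9
```

Emit:
{"api": "servo_tool", "payload": {
  "targets": [
    {"hand": 1,"x": 0,"y": 0,"z": 0.001,"roll": 0},
    {"hand": 1,"x": 0,"y": 0,"z": 0.002,"roll": 0},
    {"hand": 1,"x": 0,"y": 0,"z": 0.002,"roll": 0}
  ]
}}

```text
time: 14.98
tool_pos: [0.5447, 0.2018, 0.0355]
tcp_rot: [-2.369, -2.063, 0.0]
wrist_force: [-2.6, -0.8, 4.2]
width: 0.122
grip_force: 52.8
```

Emit:
{"api": "servo_tool", "payload": {
  "targets": [
    {"hand": 1,"x": 0,"y": 0,"z": 0.001,"roll": 0},
    {"hand": 1,"x": 0,"y": 0,"z": 0.001,"roll": 0}
  ]
}}

```text
time: 15.15
tool_pos: [0.5447, 0.2018, 0.0355]
tcp_rot: [-2.369, -2.063, 0.0]
wrist_force: [-4.8, -1.4, 7.8]
width: 0.124
grip_force: 53.3
```

Contact came at the predicted height of 0.0355 m. Now I'll open the fingers, then rise.

Emit:
{"api": "servo_tool", "payload": {
  "targets": [
    {"hand": 0.5,"x": 0,"y": 0,"z": 0,"roll": 0},
    {"hand": 0,"x": 0,"y": 0,"z": 0,"roll": 0},
    {"hand": -0.5,"x": 0,"y": 0,"z": 0,"roll": 0},
    {"hand": -0.5,"x": 0,"y": 0,"z": 0,"roll": 0},
    {"hand": -0.5,"x": 0,"y": 0,"z": 0,"roll": 0},
    {"hand": -0.5,"x": 0,"y": 0,"z": 0,"roll": 0}
  ]
}}

```text
time: 15.65
tool_pos: [0.5447, 0.2017, 0.0342]
tcp_rot: [-2.369, -2.063, -0.0]
wrist_force: [-0.3, -0.5, -0.1]
width: 0.753
grip_force: 0.0
```

Emit:
{"api": "servo_tool", "payload": {
  "targets": [
    {"hand": -0.5,"x": 0,"y": 0,"z": -0.02,"roll": 0},
    {"hand": -0.5,"x": 0,"y": 0,"z": -0.06,"roll": 0},
    {"hand": -0.5,"x": 0,"y": 0,"z": -0.12,"roll": 0},
    {"hand": -0.5,"x": 0,"y": 0,"z": -0.18,"roll": 0},
    {"hand": -0.5,"x": 0,"y": 0,"z": -0.24,"roll": 0},
    {"hand": -0.5,"x": -0.02,"y": 0,"z": -0.3,"roll": 0},
    {"hand": -0.5,"x": -0.08,"y": 0,"z": -0.36,"roll": 0},
    {"hand": -0.5,"x": -0.12,"y": 0,"z": -0.4,"roll": 0},
    {"hand": -0.5,"x": -0.12,"y": 0,"z": -0.4,"roll": 0},
    {"hand": -0.5,"x": -0.12,"y": 0,"z": -0.4,"roll": 0}
  ]
}}

```text
time: 16.48
tool_pos: [0.5376, 0.142, 0.237]
tcp_rot: [2.369, 2.06, 0.007]
wrist_force: [0.4, -0.2, -0.8]
width: 0.747
grip_force: 0.0
```

```bash
python3 - <<'E'
from h import *
s=bot.read_state(); plan([.544,.2,.2],82,s); im=read_camera("wrist")[:,:,::-1]; C=cam("wrist",s)
h,S,v=cv2.split(cv2.cvtColor(np.ascontiguousarray(im),cv2.COLOR_BGR2HSV))
m=((S<70)&(v>140)).astype(np.uint8); m=cv2.morphologyEx(m,cv2.MORPH_OPEN,np.ones((5,5)))
q=C[0]@C[1].T@(np.array([.57,.235,.026])-C[2]); u=tuple((q[:2]/q[2]).tolist())
for c in cv2.findContours(m,0,1)[0]:
    if cv2.contourArea(c)>1000: print(cv2.boundingRect(c),cv2.minAreaRect((onz(C,c[:,0,:],.026)[:,:2]*1000).astype(np.float32)))
a=np.ascontiguousarray(im); b=read_camera("scene")[:,:,::-1]
cv2.imwrite("pics/end.png",cv2.resize(np.hstack([a,b]),(800,300)))
E
```

```text
t 16.48 pos [0.5376 0.142  0.237 ] yaw 82.0 tilt [ 0.005  0.001 -1.   ] q [0.21 0.03 1.86 0.   1.25 0.35] F [ 0.4 -0.2 -0.8] w 0.747 g 0.0
  shift frac [ 0.1166 -0.0037  0.0742] roll 0.0
(83, 327, 58, 57) ((271.1378479003906, -144.13699340820312), (149.57913208007812, 52.13248062133789), 46.12071990966797)
(432, 220, 80, 122) ((842.5149536132812, -94.87745666503906), (115.21153259277344, 216.70712280273438), 6.346141338348389)
(436, 210, 54, 41) ((820.1114501953125, 11.917312622070312), (57.68482208251953, 67.36474609375), 75.92166900634766)
(198, 79, 107, 83) ((543.5013427734375, 202.637939453125), (100.90624237060547, 131.886962890625), 82.0026626586914)
(436, 0, 76, 200) ((820.8820190429688, 171.1609649658203), (99.39946746826172, 254.37437438964844), 6.346139430999756)
(0, 0, 109, 332) ((264.8123474121094, 133.810302734375), (475.19464111328125, 151.65118408203125), 67.99596405029297)
```

View pics/end.png

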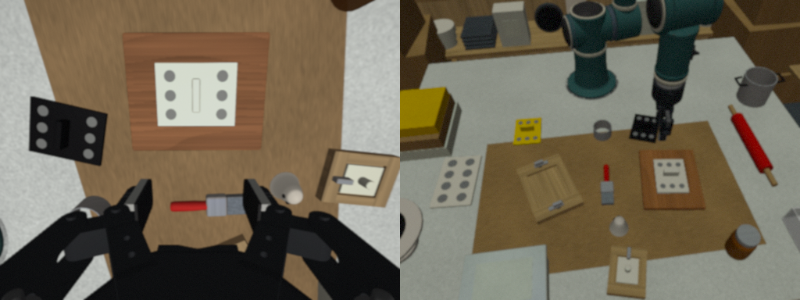

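The final picture shows the plate flat and centred on the board: (543.5, 202.6) mm against the board's (544.4, 201.3). The frame is empty with both buttons turned aside, and the arm is clear.

```bash
python3 -c "
from workcell import ticket
print(ticket.finish_job())"
```

```text
the job is handed in; nothing more can be done
None
```

The job is handed in: both buttons are turned aside about a quarter turn, and the white plate lies flat within about 2 mm of the middle of the chopping board, with the arm clear at about 16.5 s on the robot's clock.

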